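Load the tube into the press that has the square nest and stroke its lever

TASK

The twin bench press has a different nest fitted under each head: one is for square tube, the other a vee for round pipe. Lay the square tube flat and fully down in the square nest, lengthwise between its fences, let go of it, then pull that press's lever down to its stop and let it come back up. Leave the other lever alone and do not push the round pipe or the pipe elbow about.

Things in the scene. Friction and masses are not known exactly. Their poses are not given: they have to be found in the camera images.
- press: blue fixed twin press, base 240 (x) x 320 (y) x 16 mm; origin under its middle, x to the columns at the back. Stations at y = +100 mm (left) and -100 (right). Heads 64 mm wide overhang forward to x = -35 mm, 115 to 200 mm above the bench; too low for an upright gripper, lean it back to the robot. The 28 mm ram (x = +5 mm) hangs 102 mm up, 66 when the lever is down
- square_nest: aluminium nest for square tube, fixed on the left or right station, axes as the press; origin 16 mm above the bench. Floor 146 (x) x 66 (y) mm, 10 mm thick. Rising 14 mm above the floor: side fences 46 mm apart from x = -6 to 64 mm, back stop at x = 64; front lip at x = -64, 32 mm wide, 8 mm high. No fences from x = -64 to -6 mm: room for fingers
- seat (a point): point on the floor of the square nest in the middle of the place for the tube, 26 mm above the bench; axes as the nest. Tube fully home: its origin is here, its y axis along the nest's x, either way round
- vee_nest: brass vee nest for round pipe, fixed on the other station, same plate size; not to be used now
- tube: grey steel square tube offcut 40 x 120 x 40 mm, 3 mm wall, about 0.42 kg, lying on the bench at the left; origin in the middle of its underside, y along its 120 mm length, z up
- lever_left (a joint): hinge of the left station's lever, rad: 0 up at rest, 0.9 down at its stop; a spring brings it back (about 12 N at the handle)
- lever_right (a joint): the same for the right station's lever
- handle_left (a point): middle of the left lever's red handle, a level bar 20 mm thick and about 50 mm long, lying along the press's y, outboard of the head. At rest 285 mm above the bench; pulled down it runs forward and down on a circle of 170 mm about point pivot_left, to 145 mm above the bench
- handle_right (a point): the same for the right lever
- pivot_left (a point): point on the left lever's hinge axis in the same plane as the middle of the handle, 165 mm above the bench; the hinge axis is the press's y
- pivot_right (a point): the same for the right lever
- round_pipe: bystander: rusty round pipe offcut standing upright, 48 mm across, 70 mm high; origin under its middle
- elbow: bystander: rusty pipe elbow with a bright collar 72 x 69 x 42 mm; origin under its middle
There are look-alikes about, which are no part of the job. What is shaped like the tube but black is not meant.

How it is judged:
On the way, in this order (a step that is already met when the one before it is completed fails the run):
1. the tube lies fully down in the square nest and is let go (x of tube in the frame of seat between -0.008 and 0.008 m and y of tube in the frame of seat between -0.007 and 0.007 m and z of tube in the frame of seat below 0.004 m and angle between the y axis of tube and the x axis of seat, either way round below 0.14 rad and contact force between tube and the fingers below 0.3 N), for 0.2 s.
2. with the tube seated and untouched, the lever of that station is pulled down to its stop (joint over 0.84 rad) (all of step 1 and ((y of square_nest in the frame of press above 0 m and value of joint lever_left above 0.84 rad) or (y of square_nest in the frame of press below 0 m and value of joint lever_right above 0.84 rad))), for 0.05 s.
At the end, for the whole second after the job is handed in: The tube lies at rest in the square nest, released: within 8 mm lengthwise, 7 mm sideways and 4 mm in height of the seat and within 8 degrees of the nest's direction; both levers are back up (under 0.08 rad) (all of step 1 and value of joint each of lever_left, lever_right below 0.08 rad and linear speed of tube below 0.02 m/s); the robot touches nothing.
It fails at once if the lever of the station with the vee nest is pulled (over 0.15 rad) ((y of square_nest in the frame of press above 0 m and value of joint lever_right above 0.15 rad) or (y of square_nest in the frame of press below 0 m and value of joint lever_left above 0.15 rad)).
It fails at once if the round pipe or the elbow is moved by more than 30 mm (distance of any of round_pipe, elbow from where it was at the start of the episode above 0.03 m).
It also fails if it takes over 66 s, if anything falls off the work surface, if the arm or the gripper's body presses on something with over 40 N, if the wrist force passes 120 N, or if a joint passes its speed limit or range.

ROBOT

A 7-joint arm with a two-finger parallel gripper is mounted at the origin on the work surface; the furniture and walls round the work are solid. World frame = base frame: x ahead of the robot, y to its left, z up, the work surface at z = 0. Lengths are in m, angles in rad, forces in N, time in s.
With the tool pointing down it reaches from about 0.35 to 0.9 m from the base axis. Payload 8.1 kg.
Tool frame: the origin (TCP) lies at the very end of the fingers, on their centre line; the grasp point (between the pads) lies 19 mm behind it; z points along the fingers, y is the line along which they close (so a half turn about z gives the same grasp; the last joint's range is limited). The gripper opens to 85 mm and grips with 20 to 120 N. Pads are 22 mm wide; open, the fingers measure 114 mm over their backs; the gripper's body (76 mm by 85 mm) begins 54 mm behind the grasp point. The pads swing forward as they close: fully open they stand 13 mm farther back than shut.
Start: joints at [-1.452, 0.434, 0.025, 1.573, -0.012, 1.134, -0.075], TCP at [0.138, 0.61, 0.231] pointing down, gripper open.
Joint ranges: [-2.62, 2.62], [-0.44, 2.09], [-1.27, 1.32], [0.08, 2.57], [-1.32, 4.46], [0.12, 2], [-2.74, 2.74]. Speed limits (rad/s): [2.22, 2.22, 3.01, 3.01, 3.14, 3.14, 3.14].

INTERFACE

Orientations are given as [roll, pitch, yaw] about the fixed x, y, z axes, in that order (R = Rz(yaw) Ry(pitch) Rx(roll)).
In Python, from workcell import * gives the robot as it stands. The module is installed in compiled form; this text tells all that it offers. Calls block until the motion is done:
- reach(position, orientation): joint-space move of the TCP to a pose.
- servo_line(position, ori=None, velocity=0.15, force_limit=None): straight line of the TCP; ori=None keeps the orientation; velocity is the mean speed in m/s. With force_limit (N) it stops when the force on the tool has changed by that much, and returns True; else False.
- movej(angles): joint-space move.
- open_gripper() and gripper_close(f_grip=None): open the fingers fully, or close them until they stop; f_grip is the grip in N (None keeps the last).
- hold(seconds).
- ik(position, orientation): joint angles nearest the present ones, or None.
- get_state(): the state.
- camera(name): name is "side" or "top"; returns the picture (400x640x3 uint8, blue, green, red); there is no depth.
- camera_params(name): a dict with "vertical_fov" (degrees; the focal length in pixels is half the picture's height over the tangent of half this angle, whatever the lens; pixels are square), "cx", "cy" (the principal point, pixels), "xyz" and "attitude" of the camera in the world. Camera axes: x right, y down, z forward; pixel columns grow to the right and rows downward; lengths in m; the calibration is good to about 2 mm. A picture is of the moment at which its call begins. camera_params takes no time and is no camera call.
A pose or a line that the arm cannot do raises Unreachable and nothing moves.
- close_job(): hands the job in; it is judged then, once.
Trained networks look in the newest picture that a camera, given by its name, has taken for a name from the list of things; names that differ only in an ending like _2 or _b are one class to them, and where a whole thing is asked for, a point or a joint stands for the part that bears it (a point fixed in the world has none). Each returns a list of dicts, best first, with "p" (0 to 1); they miss things now and then, are a little off and sometimes report something else, mostly with a low value. They report only what shows in the picture. A call takes as long as a camera call. They do not tell look-alikes from the thing itself.
- boxes_of(thing, camera): "rect" ([left, top, right, bottom] in pixels, round what is visible of it).
- regions_of(thing, camera): "region" (400x640 bool, what is visible of it) and "rect" ([left, top, right, bottom] in pixels, round what is visible of it).
- mark_of(thing, camera): "uv" ([column, row] in pixels: a listed point, or the origin of a listed thing).
The state is a dict: "t": time; "joints": joint angles; "joint_velocities": joint speeds; "effort": joint torques, N m; "ee_pos": TCP position; "orientation": TCP orientation; "force": force on the tool from outside, world axes, zero at the start; "wrist_torque": the same for the moment, N m; "finger_gap": opening from 0.0 (shut) to 1.0 (fully open); "grasp_force": force on a finger pad.
Only numpy, scipy, OpenCV 4.12 (cv2) and the standard library are available. Lean on these libraries where they do the work, as an engineer would, in place of code of your own. Each camera call takes 0.05 s, during which the arm holds its last target. There are 200 camera calls.

## Working session

There is one attempt and no reset: what is moved stays moved. The work goes in short steps, each a Python script; the robot and the scene stay as the last script left them, time stands still between calls to the robot, and variables do not carry over. Pictures are saved under pics/ and viewed, at most 10 in all, crops included, and the job is handed in when it is done.

```bash
mkdir -p pics; python3 - <<'E'
from workcell import *
import cv2
for c in ("side","top"):
    im=camera(c); cv2.imwrite(f"pics/{c}0.png",im); print(c,camera_params(c))
    for t in ["press","square_nest","vee_nest","tube","round_pipe","elbow"]:
        r=boxes_of(t,c); print(t,[(round(d['p'],2),[int(x) for x in d['rect']]) for d in r][:4])
    for t in ["press","square_nest","vee_nest","seat","tube","handle_left","handle_right","pivot_left","pivot_right","round_pipe","elbow"]:
        r=mark_of(t,c); print(t,[(round(d['p'],2),[round(float(x),1) for x in d['uv']]) for d in r][:4])
print(get_state()["t"])
E
```

```text
side {'vertical_fov': 53.485033267346566, 'cx': 323.42066993875295, 'cy': 207.55750081621107, 'xyz': array([ 0.11743387, -0.76924025,  1.05714886]), 'attitude': array([-2.31438048, -0.01829495, -0.3812757 ])}
press [(0.77, [339, 158, 441, 311])]
square_nest [(0.98, [347, 232, 392, 253]), (0.56, [293, 234, 314, 257])]
vee_nest [(0.93, [362, 278, 413, 305])]
tube [(0.93, [287, 194, 313, 213]), (0.82, [248, 219, 288, 244]), (0.59, [215, 206, 250, 222])]
round_pipe [(0.66, [297, 166, 309, 184])]
elbow [(0.59, [292, 236, 312, 256])]
press [(0.76, [383.1, 269.7])]
square_nest [(0.82, [369.7, 244.1])]
vee_nest [(0.73, [387.3, 292.1]), (0.36, [367.5, 243.6])]
seat [(0.86, [366.8, 244.5])]
tube [(0.81, [300.6, 204.1]), (0.73, [264.2, 234.1]), (0.65, [237.1, 215.6])]
handle_left [(0.7, [352.5, 165.7])]
handle_right [(0.68, [396.8, 265.7])]
pivot_left [(0.92, [385.5, 191.2])]
pivot_right [(0.62, [429.9, 289.7])]
round_pipe [(0.65, [302.2, 184.0])]
elbow [(0.69, [302.7, 247.9]), (0.53, [300.4, 181.7])]
top {'vertical_fov': 53.09075497760007, 'cx': 322.41605922329916, 'cy': 200.38079755117772, 'x
[... 346 characters left out ...]
])]
tube [(0.93, [241, 193, 263, 228]), (0.68, [271, 239, 287, 276]), (0.58, [228, 267, 256, 306])]
round_pipe [(0.68, [194, 183, 216, 198])]
elbow [(0.5, [303, 217, 321, 238])]
press [(0.67, [368.0, 159.9]), (0.48, [307.3, 124.3])]
square_nest [(0.82, [335.2, 162.8]), (0.57, [396.1, 171.6])]
vee_nest [(0.74, [394.3, 170.8]), (0.37, [292.3, 158.0])]
seat [(0.87, [334.5, 159.2])]
tube [(0.9, [240.8, 283.5]), (0.78, [256.1, 209.8]), (0.63, [277.3, 257.9])]
handle_left [(0.7, [291.8, 157.2])]
handle_right [(0.88, [452.3, 181.2])]
pivot_left [(0.63, [307.5, 120.9]), (0.31, [368.6, 158.4])]
pivot_right [(0.67, [444.5, 151.5])]
round_pipe [(0.69, [205.3, 187.6])]
elbow [(0.83, [312.8, 230.0])]
1.8
```

View pics/side0.png

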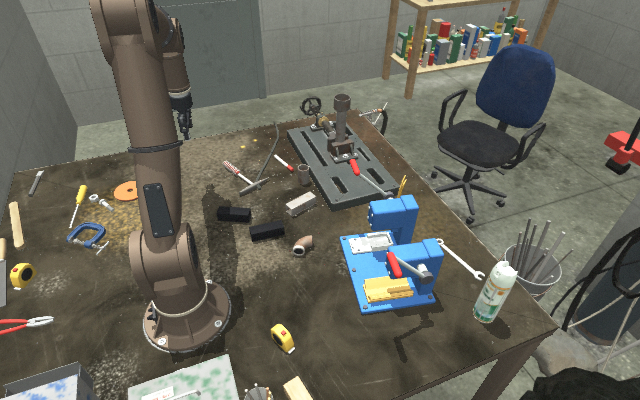

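View pics/top0.png

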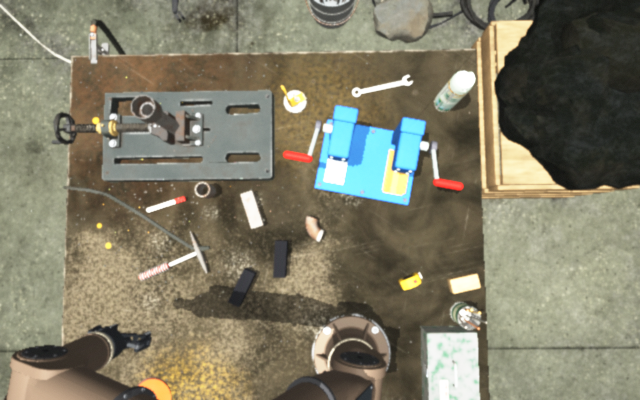

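The side view shows the grey tube at about (300,204), with two black look-alikes at (234,214) and (267,231). The top view has it at (252,210). The square nest is the left one: side (369,243), top (336,172). The elbow sits at top (314,229) and the pipe at top (205,189).

```bash
cat > h.py <<'E'
from workcell import *
import numpy as np, cv2
from scipy.optimize import least_squares, minimize
from scipy.spatial.transform import Rotation as Ro
def cam(c):
    p=camera_params(c); f=200/np.tan(np.radians(p["vertical_fov"])/2)
    return f,p["cx"],p["cy"],np.array(p["xyz"]),Ro.from_euler("xyz",p["attitude"]).as_matrix()
C={c:cam(c) for c in("side","top")}
def proj(P,c):
    f,cx,cy,o,R=C[c]; q=(np.atleast_2d(P)-o)@R
    return np.c_[cx+f*q[:,0]/q[:,2],cy+f*q[:,1]/q[:,2]]
def tri(uvs):  # {cam:uv} -> point, rms px
    r=least_squares(lambda P:np.concatenate([proj(P,c)[0]-uv for c,uv in uvs.items()]),[.5,.1,.1])
    return r.x, np.abs(r.fun).max()
def onz(uv,c,z):
    f,cx,cy,o,R=C[c]; d=R@np.array([(uv[0]-cx)/f,(uv[1]-cy)/f,1]); return o+d*(z-o[2])/d[2]
def boxpts(x,y,yaw,lx=.04,ly=.12,z0=0,z1=.04):
    b=np.array([[sx*lx/2,sy*ly/2,z] for sx in(-1,1) for sy in(-1,1) for z in(z0,z1)])
    return b@Ro.from_euler("z",yaw).as_matrix().T+[x,y,0]
E
python3 - <<'E'
from h import *
M={"seat":((366.8,244.5),(334.5,159.2)),"hl":((352.5,165.7),(291.8,157.2)),"hr":((396.8,265.7),(452.3,181.2)),"pl":((385.5,191.2),(307.5,120.9)),"pr":((429.9,289.7),(444.5,151.5)),"sq":((369.7,244.1),(335.2,162.8)),"vee":((387.3,292.1),(394.3,170.8)),"press":((383.1,269.7),(368,159.9)),"tube":((300.6,204.1),(256.1,209.8)),"elbow":((302.7,247.9),(312.8,230)),"pipe":((302.2,184),(205.3,187.6))}
for k,(a,b) in M.items():
    P,e=tri({"side":np.array(a),"top":np.array(b)}); print(k,P.round(4),round(e,2))
for c,a in(("side",(287,194,313,213)),("top",(241,193,263,228))):
    camera(c)
    for d in regions_of("tube",c):
        if abs(d["rect"][0]-a[0])<6:
            m=d["region"]; np.save(f"tube_{c}.npy",m); ys,xs=np.nonzero(m);print(c,m.sum(),xs.mean(),ys.mean())
    for d in regions_of("square_nest",c)[:1]: np.save(f"nest_{c}.npy",d["region"]); print(d["rect"])
# tube silhouette fit (soft)
ms={c:cv2.GaussianBlur(np.load(f"tube_{c}.npy").astype(np.float32),(0,0),1) for c in C}
def cost(v):
    s=0
    for c in C:
        h=cv2.convexHull(proj(boxpts(*v[:2]/100,v[2]/10),c).astype(np.float32)); im=np.zeros((400,640),np.uint8)
        cv2.fillConvexPoly(im,np.round(h*256).astype(np.int32),255,cv2.LINE_AA,8)
        s+=((cv2.GaussianBlur(im.astype(np.float32)/255,(0,0),1)-ms[c])**2).sum()
    return s
P=onz((252,210),"top",.02)
best=min((minimize(cost,[P[0]*100,P[1]*100,y*10],method="Nelder-Mead",options=dict(initial_simplex=[[P[0]*100+a,P[1]*100+b,y*10+d] for a,b,d in((0,0,0),(1,0,0),(0,1,0),(0,0,2))])) for y in(-1.3,-1.6,-1.9,-1.0)),key=lambda r:r.fun)
print("tube x,y,yaw",best.x/[100,100,10],best.fun)
for c,(x0,y0,x1,y1) in(("top",(275,90,415,210)),("side",(325,185,445,275))):
    im=camera(c); cv2.imwrite(f"pics/{c}1.png",cv2.resize(im[y0:y1,x0:x1],None,fx=5.5,fy=5,interpolation=cv2.INTER_CUBIC) if 0 else cv2.resize(im[y0:y1,x0:x1],None,fx=5,fy=5,interpolation=cv2.INTER_CUBIC))
E
```

```text
seat [0.6419 0.0494 0.0037] 2.2
hl [0.6089 0.1667 0.2783] 0.55
hr [ 0.5338 -0.2616  0.2895] 0.72
pl [0.7366 0.1313 0.1597] 1.41
pr [ 0.6424 -0.2824  0.1615] 0.64
sq [0.6374 0.0435 0.0121] 0.85
vee [ 0.6054 -0.1555  0.0031] 0.31
press [ 0.6423 -0.0665 -0.0038] 1.19
tube [0.4766 0.31   0.0297] 0.25
elbow [0.4119 0.1214 0.001 ] 1.17
pipe [ 0.5568  0.5041 -0.0417] 1.51
side 422 300.22748815165875 203.74881516587678
[349.6, 232.3, 392.4, 255.2]
top 487 251.97741273100615 209.5605749486653
[324.5, 159.7, 350.3, 185.1]
tube x,y,yaw [ 0.47899763  0.32447    -1.24538845] 48.5904655456543
```

View pics/top1.png

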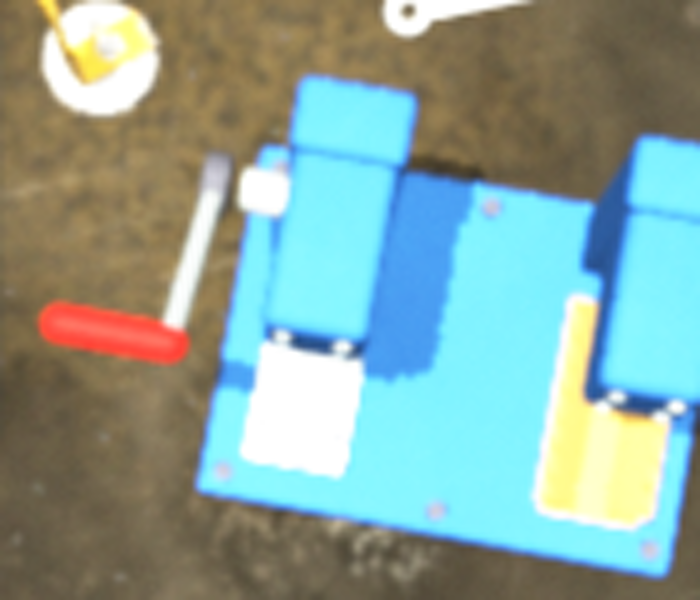

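View pics/side1.png

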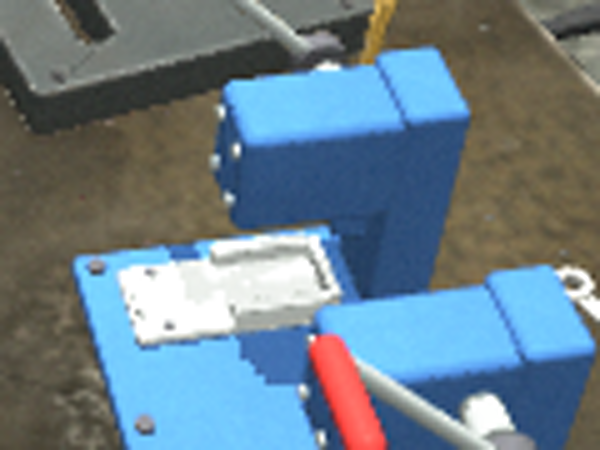

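The crops show the base's front corners at about (200,490) and (666,576) in the top crop, and (77,258) in the side crop. The nest's front corners are at (241,460) and (345,478) in the top crop, and (120,268) and (140,336) in the side crop. I'll fit the press pose from these.

```bash
cat >> h.py <<'E'
def imask(c,thing=None):
    pass
E
python3 - <<'E'
from h import *
t=lambda u,v:np.array([275+(u+.5)/5-.5,90+(v+.5)/5-.5]); s=lambda u,v:np.array([325+(u+.5)/5-.5,185+(v+.5)/5-.5])
# unknown: px,py,yaw, nest x offset n, lever pivot x, lever |y|
def pts(v):
    x,y,a,n,px,ly=v
    L=[("top",t(199,492),(-.12,.16,.016)),("top",t(666,577),(-.12,-.16,.016)),("side",s(76,258),(-.12,.16,.016)),
     ("top",t(241,460),(n-.073,.133,.026)),("top",t(345,478),(n-.073,.067,.026)),("side",s(120,268),(n-.073,.133,.026)),("side",s(140,336),(n-.073,.067,.026)),
     ("top",(291.8,157.2),(px-.1204,.0+ly,.285)),("side",(352.5,165.7),(px-.1204,ly,.285)),("top",(452.3,181.2),(px-.1204,-ly,.285)),("side",(396.8,265.7),(px-.1204,-ly,.285)),
     ("top",t(113,333),(px-.1204,ly,.285)),
     # head front lower/upper edge and sides in top view
     ("top",t(268,338),(-.035,.132,.2)),("top",t(366,352),(-.035,.068,.2)),("side",s(341,300),(n+.073,.067,.026))]
    return L
def res(v,full=False):
    R=Ro.from_euler("z",v[2]).as_matrix()
    r=[proj(R@np.array(p)+[v[0],v[1],0],c)[0]-uv for c,uv,p in pts(v)]
    return np.array(r) if full else np.concatenate(r)
r=least_squares(res,[.64,-.06,-.2,-.02,.08,.2],loss="soft_l1")
print("press",r.x.round(4)); print(res(r.x,True).round(1).tolist())
np.save("press.npy",r.x)
v=r.x;R=Ro.from_euler("z",v[2]).as_matrix()
print("seat",R@[v[3],.1,.026]+[v[0],v[1],0],"handleL",R@[v[4]-.1204,v[5],.285]+[v[0],v[1],0])
E
```

```text
press [ 0.6358 -0.0622 -0.1737 -0.0155  0.0547  0.2129]
[[-0.1, 1.2], [0.8, -0.3], [-2.9, 0.0], [0.9, -0.6], [-0.5, -1.0], [-1.1, 0.3], [-0.3, 0.6], [2.8, -0.6], [0.3, -0.2], [-1.2, 0.7], [0.4, 0.7], [-2.6, 0.4], [-2.0, -1.2], [0.0, -0.5], [-0.0, 1.7]]
seat [0.63782011 0.0389805  0.026     ] handleL [0.60793522 0.15888227 0.285     ]
```

```bash
cat >> h.py <<'E'
def ori(yaw,th,flip=1):  # tool leaning back, pointing along yaw; closing axis horizontal
    d=np.array([np.cos(yaw),np.sin(yaw),0]); z=np.sin(th)*d-np.cos(th)*np.array([0,0,1]); y=flip*np.array([-d[1],d[0],0])
    return Ro.from_matrix(np.c_[np.cross(y,z),y,z]).as_euler("xyz")
def tcp(center,yaw,th,along,h):  # TCP for a tube whose origin is at center; grasp 'along' lengthwise, h above the underside
    d=np.array([np.cos(yaw),np.sin(yaw),0]); z=np.sin(th)*d-np.cos(th)*np.array([0,0,1])
    return np.array(center)+along*d+[0,0,h]+.019*z
TH,AL,HG=np.radians(45),-.035,.026
E
python3 - <<'E'
from h import *
tube=np.array([.479,.3245,0]); yt=np.pi/2-1.2454
v=np.load("press.npy"); seat=np.array([.6378,.0390,.026]); yn=v[2]; d2=np.array([np.cos(yn),np.sin(yn),0])
for f in(1,-1):
  for nm,c,y in(("grasp",tube,yt),("up",tube+[0,0,.15],yt),("pre",seat-.11*d2+[0,0,.12],yn),("pre2",seat-.11*d2+[0,0,.022],yn),("seat",seat,yn)):
    q=ik(tcp(c,y,TH,AL,HG),ori(y,TH,f)); print(f,nm,None if q is None else np.round(q,2))
print(get_state()["joints"])
E
```

```text
1 grasp [-0.78  0.72 -0.29  2.53  2.39  0.97 -1.46]
1 up [-1.31  0.26  0.37  2.49  2.17  0.43 -1.18]
1 pre [ 0.31  0.39 -1.06  2.5   1.82  0.89 -0.84]
1 pre2 None
1 seat [-0.22  0.63 -0.2   2.41  2.42  0.77 -1.34]
-1 grasp [-0.33  0.89 -0.89  2.5   2.2   1.28  2.08]
-1 up [-1.17  0.25  0.2   2.48  2.1   0.47  2.04]
-1 pre [-0.61  0.21  0.02  2.57  2.01  0.57  2.04]
-1 pre2 None
-1 seat [ 0.16  0.74 -0.7   2.37  2.23  0.98  2.14]
[-1.45161169  0.43451656  0.02498156  1.57320771 -0.01156152  1.13397868
 -0.07510673]
```

```bash
python3 - <<'E'
from h import *
tube=np.array([.479,.3245,0]); yt=np.pi/2-1.2454
v=np.load("press.npy"); seat=np.array([.6378,.0390,.026]); yn=v[2]; d2=np.array([np.cos(yn),np.sin(yn),0])
for th in(40,35,30):
 T=np.radians(th); AL=-.042
 for f in(1,-1):
  for nm,c,y in(("grasp",tube,yt),("up",tube+[0,0,.12],yt),("pre",seat-.1*d2+[0,0,.10],yn),("pre2",seat-.1*d2+[0,0,.021],yn),("in",seat+[0,0,.021],yn),("seat",seat,yn)):
    q=ik(tcp(c,y,T,AL,HG),ori(y,T,f)); print(th,f,nm,None if q is None else np.round(q,2))
h=np.array([.608,.159,.295])
for nm,p in(("h0",h+[0,0,.03]),("h1",h-.048*d2-[0,0,.14])):
  for f in (1,-1):
    q=ik(p,ori(yn,0,f)); print(nm,f,None if q is None else np.round(q,2))
E
```

```text
40 1 grasp [-0.18  0.93 -1.07  2.46  2.08  1.26 -0.87]
40 1 up [-1.28  0.3   0.38  2.47  2.2   0.34 -1.19]
40 1 pre [-0.83  0.24  0.35  2.54  2.09  0.39 -1.13]
40 1 pre2 None
40 1 in [-0.17  0.54 -0.24  2.36  2.25  0.58 -1.13]
40 1 seat [-0.17  0.59 -0.24  2.36  2.31  0.63 -1.2 ]
40 -1 grasp [-0.43  0.74 -0.7   2.47  2.17  1.    2.04]
40 -1 up [-1.14  0.29  0.2   2.46  2.09  0.39  2.06]
40 -1 pre [-0.85  0.24  0.38  2.54  2.1   0.38  2.  ]
40 -1 pre2 None
40 -1 in [-0.09  0.55 -0.34  2.35  2.2   0.62  2.08]
40 -1 seat [ 0.04  0.64 -0.52  2.35  2.18  0.74  2.13]
35 1 grasp [-0.14  0.87 -1.07  2.4   1.98  1.1  -0.76]
35 1 up [-1.34  0.29  0.51  2.42  1.91  0.18 -0.86]
35 1 pre [-0.89  0.22  0.49  2.49  1.8   0.24 -0.79]
35 1 pre2 [-0.35  0.44 -0.16  2.51  2.18  0.53 -1.22]
35 1 in [-0.1   0.52 -0.29  2.29  2.03  0.47 -0.88]
35 1 seat [ 0.44  0.83 -1.07  2.26  1.91  0.98 -0.55]
35 -1 grasp [-0.53  0.64 -0.52  2.43  2.14  0.74  2.06]
35 -1 up [-1.37  0.3   0.54  2.42  1.94  0.17  2.25]
35 -1 pre [-1.1   0.26  0.75  2.5   2.    0.16  2.16]
35 -1 pre2 [-0.21  0.45 -0.34  2.5   2.09  0.59  
[... 257 characters left out ...]
.06  0.16 -0.  ]
30 1 pre2 [-0.42  0.4  -0.02  2.46  2.07  0.34 -1.06]
30 1 in [-0.45  0.49  0.2   2.26  2.07  0.15 -0.94]
30 1 seat [-0.42  0.53  0.15  2.27  2.25  0.2  -1.13]
30 -1 grasp [-0.77  0.56 -0.16  2.39  2.19  0.44  2.  ]
30 -1 up [-1.65  0.39  0.98  2.37 -1.04  0.12 -1.01]
30 -1 pre [-1.33  0.37  1.16  2.44 -1.15  0.13 -0.9 ]
30 -1 pre2 [-0.45  0.4   0.02  2.46  2.09  0.33  2.05]
30 -1 in [-0.44  0.49  0.18  2.26  2.03  0.16  2.24]
30 -1 seat [-0.31  0.53  0.02  2.26  2.07  0.25  2.21]
h0 1 [-0.64  0.4   0.45  1.44 -0.17  1.34  1.21]
h0 -1 [-0.9   0.48  0.9   1.47 -0.38  1.38 -1.73]
h1 1 [-0.64  0.46  0.36  1.79 -0.2   0.93  1.2 ]
h1 -1 [-0.93  0.54  0.81  1.81 -0.46  0.99 -1.67]
```

```bash
sed -i 's/^TH,AL,HG=.*/TH,AL,HG=np.radians(35),-.042,.026/' h.py; python3 - <<'E'
from h import *
tube=np.array([.479,.3245,0]); yt=np.pi/2-1.2454
o=ori(yt,TH,-1); p=tcp(tube,yt,TH,AL,HG)
reach(p+[0,0,.11],o); print(get_state()["joints"].round(2) if hasattr(get_state()["joints"],"round") else get_state()["joints"])
print(servo_line(p,o,.12,force_limit=15))
gripper_close(100); s=get_state(); print(s["ee_pos"],p,s["finger_gap"],s["grasp_force"],s["t"])
servo_line(p+[0,0,.11],o,.15); s=get_state(); print(s["finger_gap"],s["grasp_force"],s["force"],s["t"])
E
```

```text
[-1.38  0.33  0.56  2.43  2.17  0.17  2.01]
False
[0.44962501 0.3147213  0.01113478] [0.44953006 0.31455716 0.01043611] 0.45586409656733845 100.0696313381195 5.6417
0.45140757882301796 100.89118301868439 [-0.97338961 -0.10178716 -5.00876395] 6.625
```

```bash
cat >> h.py <<'E'
seat=np.array([.6378,.0390,.026]); yn=float(np.load("press.npy")[2]); d2=np.array([np.cos(yn),np.sin(yn),0]); e2=np.array([-d2[1],d2[0],0])
def at(along,z,off=(0,0,0)): return tcp(seat+along*d2+[0,0,z]+np.array(off),yn,TH,AL,HG)
ON=ori(yn,TH,-1)
E
python3 - <<'E'
from h import *
reach(at(-.1,.10),ON); print(get_state()["joints"])
print(servo_line(at(-.1,.024),ON,.12,force_limit=20)); hold(.3)
s=get_state(); print(s["ee_pos"],at(-.1,.024),s["finger_gap"],s["force"],s["t"])
out=[]
for c,(x0,y0,x1,y1) in(("side",(310,195,420,275)),("top",(290,120,390,220))):
    im=camera(c); out.append(im[y0:y1,x0:x1])
    print(c,[(round(d['p'],2),np.round(d['rect'])) for d in boxes_of("tube",c)][:4])
a=cv2.resize(out[0],None,fx=4,fy=4,interpolation=cv2.INTER_CUBIC); b=cv2.resize(out[1],None,fx=3.5,fy=3.5,interpolation=cv2.INTER_CUBIC)
H=max(a.shape[0],b.shape[0]); pad=lambda i:cv2.copyMakeBorder(i,0,H-i.shape[0],0,0,cv2.BORDER_CONSTANT)
cv2.imwrite("pics/pre.png",np.hstack([pad(a),pad(b)]))
E
```

```text
[-1.14043603  0.26768453  0.81032248  2.49992294  2.09141523  0.14104529
  2.07826907]
False
[0.50880389 0.06185222 0.06075165] [0.50867095 0.06165913 0.06043611] 0.45625628091048254 [ 1.45788547  0.84595784 -6.18120782] 9.0167
side [(0.82, array([328., 229., 363., 246.])), (0.66, array([352., 161., 396., 199.])), (0.6, array([219., 205., 251., 222.])), (0.59, array([248., 219., 286., 241.]))]
top [(0.78, array([227., 268., 254., 306.])), (0.64, array([271., 240., 288., 275.])), (0.59, array([327., 171., 344., 205.]))]
```

View pics/pre.png

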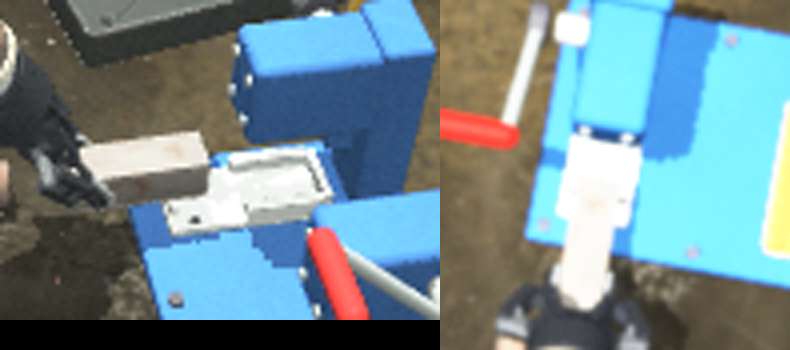

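The tube is held level in front of the nest. In the side panel its far end's bottom right corner is at about (209,193), and in the top panel it lies along columns 565–617. I'll overlay the predicted outlines to measure the offset.

```bash
python3 - <<'E'
from h import *
def draw(im,P,c,x0,y0,s,col):
    u=((proj(P,c)-[x0,y0]+.5)*s-.5); 
    cv2.polylines(im,[np.round(u*16).astype(np.int32)],True,col,1,cv2.LINE_AA,4)
sq=lambda a0,a1,w,z:[seat*[1,1,0]+a*d2+b*e2+[0,0,z] for a,b in((a0,-w),(a1,-w),(a1,w),(a0,w))]
o=[]
for c,(x0,y0,x1,y1) in(("side",(320,215,400,275)),("top",(305,145,365,205))):
    im=camera(c); s=5 if c=="side" else 6.5
    k=im[y0:y1,x0:x1]
    if c=="top": k=np.clip((k.astype(float)-120)*1.9,0,255).astype(np.uint8)
    k=cv2.resize(k,None,fx=s,fy=s,interpolation=cv2.INTER_CUBIC)
    draw(k,sq(-.073,.073,.033,.026),c,x0,y0,s,(0,0,255))
    draw(k,sq(-.006,.064,.023,.04),c,x0,y0,s,(0,160,0))
    for z in(.05,.09): draw(k,sq(-.16,-.04,.02,z),c,x0,y0,s,(255,0,255))
    o.append(k)
H=max(i.shape[0] for i in o); cv2.imwrite("pics/ov.png",np.hstack([cv2.copyMakeBorder(i,0,H-i.shape[0],0,0,cv2.BORDER_CONSTANT) for i in o]))
E
```

```text
(no output)
```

View pics/ov.png

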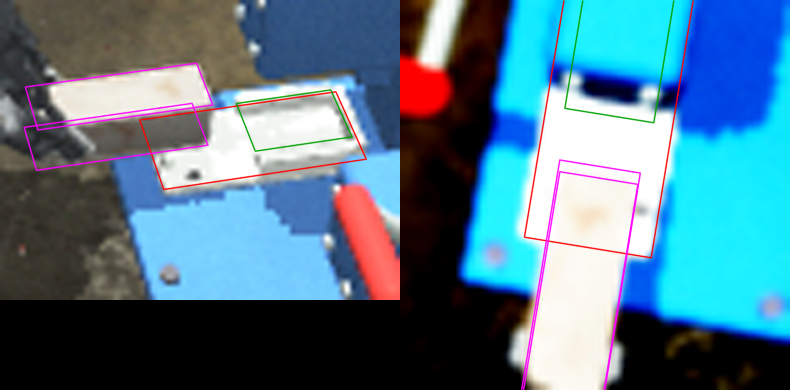

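The side outlines match the tube and the nest to about 1 px. The top view agrees laterally, but the far end of the tube looks up to about 6 mm short there. I'll insert and lower under force control.

```bash
python3 - <<'E'
from h import *
print(servo_line(at(0,.024),ON,.08,force_limit=12)); s=get_state(); print(s["ee_pos"]-at(0,.024),s["force"])
print(servo_line(at(0,-.003),ON,.03,force_limit=12)); s=get_state(); e=s["ee_pos"]-at(0,0); print(e@d2,e@e2,e[2],s["force"],s["t"])
E
```

```text
False
[-0.00066485  0.00016767 -0.00026037] [ 0.08149759  0.09191915 -5.30695997]
True
-3.7790736860744428e-06 -0.00016387826879076382 0.0007440261661600459 [-2.72615359 -0.02870349  6.14217463] 11.45
```

The tube reached floor height (+0.7 mm, the same offset as at the grasp). Next I'll release, back off and check.

```bash
python3 - <<'E'
from h import *
open_gripper(); hold(.2)
z=np.sin(TH)*d2-np.cos(TH)*np.array([0,0,1]); p=np.array(get_state()["ee_pos"])
print(servo_line(p-.06*z,ON,.12,force_limit=15)); p=p-.06*z
try: servo_line(p-.05*d2+[0,0,.12],ON,.2)
except Unreachable as e: print("unr",e); servo_line(p+[0,0,.12],ON,.2)
s=get_state(); print(s["joints"],s["ee_pos"],s["force"],s["t"])
def draw(im,P,c,x0,y0,s,col):
    u=((proj(P,c)-[x0,y0]+.5)*s-.5); cv2.polylines(im,[np.round(u*16).astype(np.int32)],True,col,1,cv2.LINE_AA,4)
sq=lambda a0,a1,w,z:[seat*[1,1,0]+a*d2+b*e2+[0,0,z] for a,b in((a0,-w),(a1,-w),(a1,w),(a0,w))]
o=[]
for c,(x0,y0,x1,y1) in(("side",(330,215,400,265)),("top",(300,130,370,200))):
    im=camera(c); k=cv2.resize(im[y0:y1,x0:x1],None,fx=5.5,fy=5.5,interpolation=cv2.INTER_CUBIC)
    draw(k,sq(-.06,.06,.02,.066),c,x0,y0,5.5,(255,0,255)); o.append(k)
H=max(i.shape[0] for i in o); cv2.imwrite("pics/seated.png",np.hstack([cv2.copyMakeBorder(i,0,H-i.shape[0],0,0,cv2.BORDER_CONSTANT) for i in o]))
for c in C:
    for n in("handle_left","pivot_left"): print(c,n,[(round(d['p'],2),np.round(d['uv'],1)) for d in mark_of(n,c)][:2])
    print([(round(d['p'],2),np.round(d['rect'],1)) for d in boxes_of("handle_left",c)][:3])
    im=camera(c).astype(int); m=((im[...,2]>120)&(im[...,1]<90)&(im[...,0]<90)); n,l,st,ce=cv2.connectedComponentsWithStats(m.astype(np.uint8))
    print([(st[i][:5].tolist(),ce[i].round(1).tolist()) for i in range(1,n) if st[i][4]>40])
E
```

```text
False
unr the arm cannot follow that straight line within its joint rangesTraceback (most recent call last):
  File "<stdin>", line 5, in <module>
workcell.Unreachable: the arm cannot follow that straight line within its joint ranges

During handling of the above exception, another exception occurred:

Traceback (most recent call last):
workcell.Unreachable: the arm cannot follow that straight line within its joint ranges
```

```bash
python3 - <<'E'
from h import *
p=np.array(get_state()["ee_pos"]); print(get_state()["joints"],p)
done=False
for b,up,th in((.07,.06,15),(.06,.05,20),(.07,.06,5),(.05,.03,25),(.07,.1,0)):
    try: servo_line(p-b*d2+[0,0,up],ori(yn,np.radians(th),-1),.15); print("ok",b,up,th); break
    except Unreachable: pass
s=get_state(); print(s["joints"],s["ee_pos"],s["force"],s["t"])
def draw(im,P,c,x0,y0,s,col):
    u=((proj(P,c)-[x0,y0]+.5)*s-.5); cv2.polylines(im,[np.round(u*16).astype(np.int32)],True,col,1,cv2.LINE_AA,4)
sq=lambda a0,a1,w,z:[seat*[1,1,0]+a*d2+b*e2+[0,0,z] for a,b in((a0,-w),(a1,-w),(a1,w),(a0,w))]
o=[]
for c,(x0,y0,x1,y1) in(("side",(330,215,400,265)),("top",(300,130,370,200))):
    im=camera(c); k=cv2.resize(im[y0:y1,x0:x1],None,fx=5.5,fy=5.5,interpolation=cv2.INTER_CUBIC)
    draw(k,sq(-.06,.06,.02,.066),c,x0,y0,5.5,(255,0,255)); o.append(k)
H=max(i.shape[0] for i in o); cv2.imwrite("pics/seated.png",np.hstack([cv2.copyMakeBorder(i,0,H-i.shape[0],0,0,cv2.BORDER_CONSTANT) for i in o]))
for c in C:
    for n in("handle_left","pivot_left"): print(c,n,[(round(d['p'],2),np.round(d['uv'],1)) for d in mark_of(n,c)][:2])
    im=camera(c).astype(int); m=((im[...,2]>120)&(im[...,1]<90)&(im[...,0]<90)); n,l,st,ce=cv2.connectedComponentsWithStats(m.astype(np.uint8))
    print([(st[i][:5].tolist(),ce[i].round(1).tolist()) for i in range(1,n) if st[i][4]>40])
E
```

```text
[-0.65109969  0.42258749  0.35369678  2.39690056  2.44686523  0.24545206
  1.75494811] [0.57173417 0.05062055 0.08517702]
[-0.65109969  0.42258749  0.35369678  2.39690056  2.44686523  0.24545206
  1.75494811] [0.57173417 0.05062055 0.08517702] [ 0.62272836 -0.31935718  0.14075337] 12.825
side handle_left [(0.55, array([355.5, 167.4])), (0.24, array([369.8, 241.7]))]
side pivot_left [(0.63, array([383.2, 190.3]))]
[([438, 23, 13, 15, 126], [443.9, 30.2]), ([514, 30, 13, 14, 77], [521.0, 36.0]), ([428, 53, 7, 12, 41], [431.1, 58.3]), ([604, 134, 36, 32, 464], [621.0, 150.5]), ([387, 254, 15, 24, 69], [393.5, 268.1]), ([0, 326, 27, 9, 43], [12.3, 330.3])]
top handle_left [(0.87, array([294.2, 158. ]))]
top pivot_left [(0.69, array([307.1, 123.4]))]
[([283, 151, 30, 11, 121], [296.8, 156.7]), ([432, 178, 32, 13, 201], [448.6, 184.1])]
```

View pics/seated.png

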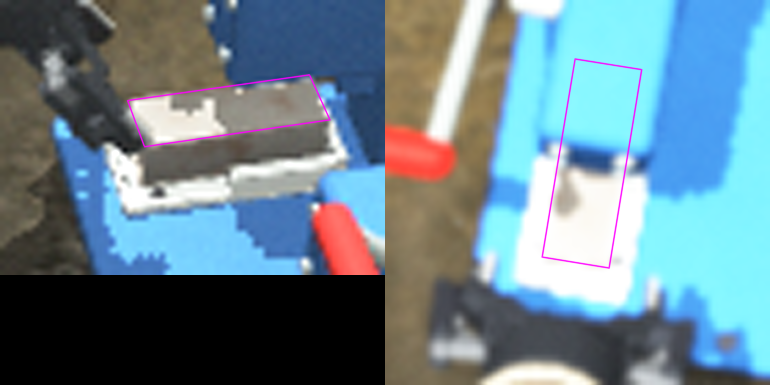

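The tube sits inside the fences and matches the predicted outline in both views. The hand is clear of it, so now I need a safe way out of this wrist configuration.

```bash
python3 - <<'E'
from h import *
s=get_state(); p=np.array(s["ee_pos"]); q0=np.array(s["joints"]); R=[]
for b in(0,.03,.06,.1):
  for up in(.02,.05,.1,.15):
    for th in(50,40,35,30,20,10,0):
      for dy in(0,.3,-.3):
        for f in(-1,1):
          q=ik(p-b*d2+[0,0,up],ori(yn+dy,np.radians(th),f))
          if q is not None: R.append((np.abs(np.array(q)-q0).max(),b,up,th,dy,f,np.round(q,2)))
R.sort(key=lambda r:r[0])
for r in R[:14]: print(*r)
print("up>=.1"); 
for r in [r for r in R if r[2]>=.1][:8]: print(*r)
print("th<=20"); 
for r in [r for r in R if r[3]<=20][:8]: print(*r)
E
```

```text
0.10903547519478352 0 0.02 35 0 -1 [-0.74  0.38  0.46  2.39  2.39  0.18  1.82]
0.12310512065003079 0 0.02 40 0 -1 [-0.67  0.4   0.33  2.45  2.44  0.37  1.73]
0.14523321223123042 0.03 0.02 35 0 -1 [-0.8   0.35  0.47  2.45  2.36  0.22  1.82]
0.16062918373863388 0 0.05 40 0 -1 [-0.81  0.33  0.5   2.43  2.36  0.27  1.84]
0.1608012932486176 0.03 0.02 40 0 -1 [-0.72  0.37  0.33  2.51  2.41  0.41  1.72]
0.19824770682900153 0.06 0.02 40 0 -1 [-0.78  0.35  0.33  2.57  2.36  0.44  1.71]
0.21070260370539173 0.06 0.02 35 0 -1 [-0.86  0.33  0.49  2.51  2.31  0.25  1.82]
0.23039238273167006 0.03 0.05 40 0 -1 [-0.88  0.3   0.52  2.49  2.31  0.31  1.85]
0.24884504374899372 0 0.1 50 0 -1 [-0.89  0.27  0.49  2.52  2.32  0.49  1.82]
0.26349696455318483 0.1 0.02 30 0.3 -1 [-0.48  0.22  0.18  2.53  2.71  0.14  1.82]
0.307063472563032 0.06 0.05 40 0 -1 [-0.96  0.27  0.53  2.55  2.24  0.34  1.87]
0.3091201298897086 0.03 0.1 50 0 -1 [-0.88  0.22  0.39  2.57  2.2   0.55  1.89]
0.3330610261056851 0.1 0.05 35 0.3 -1 [-0.37  0.15  0.02  2.56  2.51  0.21  2.01]
0.33860907079936053 0.06 0.05 35 0.3 -1 [-0.41  0.2
[... 621 characters left out ...]
0588 0 0.15 50 0.3 -1 [-0.43  0.09  0.21  2.48  2.95  0.3   1.68]
th<=20
1.5012854634567978 0 0.02 20 0 1 [ 0.28  0.46 -0.71  2.1   0.97  0.57  0.25]
1.504083504040639 0 0.05 20 0 1 [ 0.41  0.46 -0.89  2.07  0.94  0.67  0.3 ]
1.5147188731896835 0.03 0.05 20 0 1 [ 0.4   0.41 -0.89  2.13  0.93  0.64  0.26]
1.5286713370428822 0.06 0.05 20 0 1 [ 0.39  0.37 -0.89  2.19  0.92  0.61  0.23]
1.5474755617949851 0 0.02 10 0 1 [ 0.52  0.66 -1.07  1.94  0.9   0.9   0.4 ]
1.5495696878613088 0.06 0.02 20 0 1 [ 0.1   0.34 -0.53  2.24  0.9   0.46  0.23]
1.55496474580841 0.03 0.02 20 0 1 [ 0.26  0.42 -0.71  2.17  0.98  0.55  0.2 ]
1.5642392360203599 0.03 0.02 10 0 1 [ 0.52  0.61 -1.07  2.    0.88  0.86  0.36]
```

```bash
python3 - <<'E'
from h import *
p=np.array([0.57173,0.05062,0.08518])
reach(p-.06*d2+[0,0,.05],ori(yn,np.radians(40),-1))
reach(p-.06*d2+[0,0,.1],ori(yn+.3,np.radians(40),-1)); s=get_state(); print(s["ee_pos"],s["force"])
gripper_close(30)
H=onz((296,156.9),"top",.285); print("H",H, tri({"top":np.array([295.5,157.2]),"side":np.array([354,166.5])}))
qs=[(f,ik([.45,.12,.34],ori(yn,0,f))) for f in(1,-1)]; print(qs)
q0=np.array(s["joints"]); f,q=min([x for x in qs if x[1] is not None],key=lambda x:np.abs(np.array(x[1])-q0).max())
reach([.45,.12,.34],ori(yn,0,f)); s=get_state(); print(f,s["ee_pos"],s["joints"],s["force"],s["t"])
E
```

```text
[0.51357215 0.06002342 0.18538831] [ 0.0057503   0.56414594 -0.50061009]
H [0.60715311 0.15512778 0.285     ] (array([0.6083642 , 0.15608142, 0.28249696]), np.float64(0.7343142260756963))
[(1, array([ 0.51958607,  0.24137526, -1.07161249,  1.7053837 ,  0.21811802,
        1.32463119,  0.80356466])), (-1, array([-1.40046027,  0.10192394,  1.16124781,  1.82195666, -0.097571  ,
        1.28024294, -1.95758676]))]
1 [0.4500201  0.11949238 0.33959365] [ 0.51908771  0.24146142 -1.07068798  1.70611938  0.21899395  1.32435576
  0.80389642] [-0.38484513  0.51099814 -0.32312247] 17.1333
```

```bash
python3 - <<'E'
from h import *
H=np.array([.608,.157,.285]); o=ori(yn,0,1)
reach(H+[0,0,.055],o); print(servo_line(H+[0,0,.004],o,.04,force_limit=5)); s=get_state(); print(s["ee_pos"],s["force"],s["joints"],s["t"])
im=camera("top"); cv2.imwrite("pics/h.png",cv2.resize(im[120:200,260:360],None,fx=5,fy=5)); im=camera("side"); cv2.imwrite("pics/hs.png",cv2.resize(im[130:260,310:430],None,fx=4,fy=4,interpolation=cv2.INTER_CUBIC))
E
```

```text
True
[0.60740753 0.15705863 0.29479116] [-0.33906276 -0.14312687  8.31752283] [ 0.2630229   0.58239049 -0.99988928  1.41318401  0.48741178  1.4089275
  0.65935215] 18.85
```

View pics/hs.png

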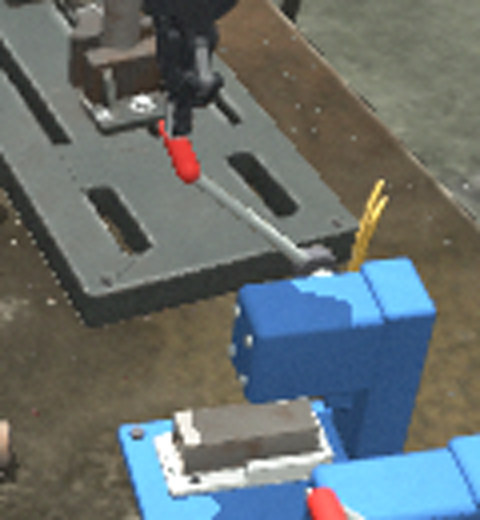

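The fingertips rest on top of the left handle at z = 0.295, exactly as expected, at around (180,135) in the crop. The tube is still seated. Now I'll pull the lever down.

```bash
python3 - <<'E'
from h import *
H=np.array([.608,.157,.285]); o=ori(yn,0,1); piv=H+.1204*d2-[0,0,.12]
pt=lambda a:piv+.17*(-np.cos(np.pi/4-a-.0015)*d2+np.sin(np.pi/4-a)*np.array([0,0,1]))+[0,0,.01]
A=[.13,.26,.39,.52,.65,.78,.88]
for a in A:
    r=servo_line(pt(a),o,.1,force_limit=60); s=get_state(); print(a,r,np.round(s["ee_pos"]-pt(a),4),np.round(s["force"],1))
    if r: break
r=servo_line(pt(.9)-[0,0,.006],o,.03,force_limit=25); hold(.2); s=get_state(); print("end",r,np.round(s["ee_pos"]-pt(.9),4),np.round(s["force"],1),s["t"])
for c,(x0,y0,x1,y1) in(("side",(310,150,430,260)),): cv2.imwrite("pics/down.png",cv2.resize(camera(c)[y0:y1,x0:x1],None,fx=4,fy=4,interpolation=cv2.INTER_CUBIC))
E
```

```text
0.13 False [-0.0006  0.0004  0.0008] [-4.3 -2.9 10.2]
0.26 False [-0.001   0.0011  0.0008] [-5.  -0.7 10.5]
0.39 False [-0.0008  0.0016  0.0008] [-5.1  1.3 10.1]
0.52 False [-0.0005  0.0019  0.0009] [-4.8  2.6  9.1]
0.65 False [-0.0001  0.0016  0.001 ] [-3.1  2.5  9. ]
0.78 False [0.0002 0.0015 0.001 ] [-2.8  2.3 10. ]
0.88 False [0.0004 0.0013 0.001 ] [-2.5  1.7  8.8]
end True [ 0.0003  0.0016 -0.0006] [-5.4 -4.2 19.3] 21.975
```

View pics/down.png

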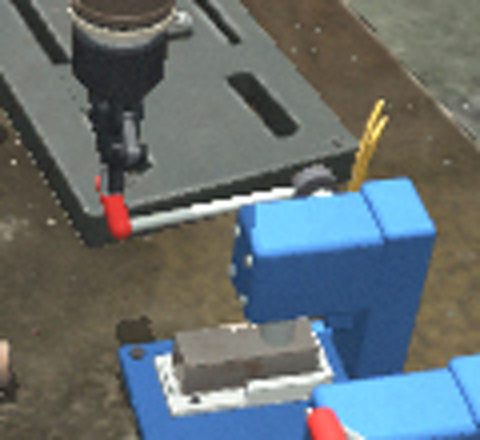

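The lever is at its stop: the handle is level at about (118,215), the arm stopped on force, and the ram is down on the still-seated tube. I'll follow the lever back up and retreat.

```bash
python3 - <<'E'
from h import *
H=np.array([.608,.157,.285]); o=ori(yn,0,1); piv=H+.1204*d2-[0,0,.12]
pt=lambda a:piv+.17*(-np.cos(np.pi/4-a)*d2+np.sin(np.pi/4-a)*np.array([0,0,1]))+[0,0,.01]
for a in [.78,.65,.52,.39,.26,.13,0]: servo_line(pt(a),o,.1)
servo_line(H+[0,0,.07],o,.1); reach([.47,.17,.40],o); hold(1)
s=get_state(); print(s["ee_pos"],s["force"],s["t"])
a=camera("side")[150:280,290:440]; b=camera("top")[90:215,270:420]
z=lambda i:cv2.resize(i,None,fx=2.6,fy=2.6,interpolation=cv2.INTER_CUBIC)[:320]
cv2.imwrite("pics/end.png",np.hstack([z(a),z(b)]))
E
```

```text
[0.47000323 0.16998644 0.40002136] [ 0.05908936 -0.15751839 -0.79321595] 27.0417
```

View pics/end.png

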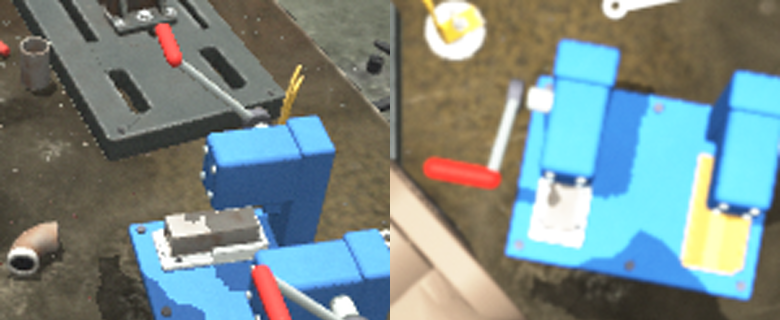

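The lever is back up (handle at (170,45) in the side panel), the tube is seated at (210,230), the elbow and pipe haven't moved, and the arm is clear.

```bash
python3 -c "
from workcell import *
print(close_job())"
```

```text
the job is handed in; nothing more can be done
None
```

The square tube is lying in the square nest on the left station and released, the left lever was pulled to its stop and is back up, the right lever, round pipe and elbow were not disturbed, and the job is handed in (no verdict was returned).

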